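# Try a stirrer arbor in the drive sleeve: seat the taper, then drift it loose

## Task

Try the fit of the stirrer arbor in the drive sleeve: lift it from its stand and seat its taper fully home in the sleeve with a twisting push, finishing with about 14 N so that the sprung block just gives (never by 2 mm), and let go of it. Then, without pulling on the arbor, gently drive the drift wedge point first through the slot below it until its thick part is under the arbor and has jacked it loose, and leave the wedge there with the arbor standing upright in the sleeve. Leave the cup, the bottle and the little box where they are.

Things in the scene. Friction and masses are not known exactly. Their poses are not given: they have to be found in the camera images.
- arbor: Steel stirrer arbor, loose, 0.22 kg, upright in its stand. Origin: centre of the underside of its round flange (44 mm across, 6 mm thick); z up. Above: black square grip 22 x 22 mm, faces square to x and y, z = 6 to 48 mm, then a 12 mm stub to z = 60 mm. Below: taper 27 mm across at the flange, 18 mm at z = -31 mm, then a round tang 12 mm thick, its rounded end at z = -54 mm.
- stand: White square block (70 x 70 mm, 60 mm high, fixed, on an 86 mm foot) with a 30 mm hole from above; the arbor's flange lies on its top. Origin: centre of its underside.
- sleeve: Drive sleeve: aluminium block, 60 x 60 mm, top 76 mm above the bench, on a fixed grey foot plate 84 mm (x) by 100 mm (y), 12 mm thick, reaching from y = -60 to +40 mm. Origin: on the bench under the bore's axis; z up. The bore (36 mm mouth, open upwards) holds four sprung steel jaws that grip the arbor's taper; below them is a 15 mm guide hole for the tang.
- seat (a point): Centre of the block's top face, axes as the sleeve's; the arbor's origin lies here when home. Dropped in, the arbor stands about 7 mm proud; from there the jaws resist. Pushed straight it takes about 22 to 30 N (too much); turned to and fro some 0.4 rad either way while sinking about 2 mm per radian of turn, only 5 to 10 N. Then the flange stops on the face. The jaws hold it by friction.
- slot_mouth (a point): Floor of the slot at its entry, 30 mm from the bore's axis towards the sleeve's -y, axes as the sleeve's. The level slot, 15 mm wide, runs right through the block along the sleeve's y under the bore, from the foot plate's top (12 mm above the bench) up to 36 mm. The wedge slides in along +y over the foot plate. The seated arbor's tang ends 10 mm above the slot's floor.
- wedge: Steel drift wedge, loose, 0.18 kg, on its flat underside. Origin: on the underside, below the middle of its upright grip plate (26 mm along x, 12 mm thick along y, 38 mm high). x points along the blade to the point, z up. Blade 10 mm wide; 7 mm high at the point (x = 157 mm), sloping up to 19 mm at x = 92 mm, level from there to the plate. It lifts the arbor by 9 mm and stays where left.
- wedge_point (a point): Underside of the wedge's point, 157 mm from the wedge's origin along its x, axes as the wedge's. The wedge is home when this point is 70 to 85 mm past the bore's axis, towards the sleeve's +y; driving it there takes about 8 to 16 N.
- block (a joint): How far the sleeve's block is pressed down (m) in its sprung mount on the foot plate: 0 at rest. Under the arbor it starts to give at a push of about 9 N, then 1 mm more for each 5 N (about 1 mm at 14 N); the gap is 4 mm in all. 2 mm (about 19 N) is the overload mark.
- cup: Bystander: specimen cup with a screw lid, 52 mm across, 56 mm high. Origin: centre of its underside.
- bottle: Bystander: small bottle with a screw cap, 31 mm across, 78 mm high. Origin: centre of its underside.
- cover_box: Bystander: small flat box, 46 x 48 x 18 mm. Origin: centre of its underside.

How it is judged:
By the outcome, as a careful person would: the job done as asked, in the order asked, and still so for the second after the job is handed in, with the robot touching nothing.
It also fails if it takes over 72 s, if anything falls off the work surface, if the arm or the gripper's body presses on something with over 40 N, if the wrist force passes 120 N, or if a joint passes its speed limit or range.

## Robot

A 7-joint arm with a two-finger parallel gripper is mounted at the origin on a cart in front of the work surface, level with it; the furniture and walls round the work are solid. World frame = base frame: x ahead of the robot, y to its left, z up, the work surface at z = 0. Lengths are in m, angles in rad, forces in N, time in s.
With the tool pointing down it reaches from about 0.425 to 0.925 m from the base axis. Payload 6.8 kg.
Tool frame: the origin (TCP) lies midway between the tips of the shut fingers; the grasp point (between the pads) lies 19 mm behind it; z points along the fingers, y is the direction in which the jaws open and shut (so a half turn about z gives the same grasp; the last joint's range is limited). The gripper opens to 85 mm and grips with 20 to 120 N. Pads are 22 mm wide; open, the fingers measure 114 mm over their backs; the gripper's body (76 mm by 85 mm) begins 54 mm behind the grasp point. The pads swing forward as they close: fully open they stand 13 mm farther back than shut.
Start: joints at [-1.279, 0.477, 0.022, 1.555, -0.011, 1.109, -0.083], TCP at [0.263, 0.622, 0.231] pointing down, gripper open.
Joint ranges: [-2.96, 2.96], [-0.34, 2.1], [-1.41, 1.46], [0.24, 2.44], [-1.37, 4.51], [0.17, 1.92], [-2.96, 2.96]. Speed limits (rad/s): [2.39, 2.39, 3.14, 3.14, 3.14, 3.14, 3.14].

## Interface

Orientations are given as a unit quaternion [w, x, y, z].
In Python, from station import readout, eyes, ticket gives the robot as it stands. The module is installed in compiled form; this text tells all that it offers.
- The arm moves only by the shell command python3 -m crank 'ROWS' [FORCE]. ROWS is JSON, a list of rows, each an object of numbers: "jaw": the opening in per cent of the stroke, from 0 (shut) to 100 (fully open); "x", "y", "z": the shift along the tool's x, y, z in mm; "ax", "ay", "az": the turn, a rotation vector about the tool's x, y, z in degrees. In form: [{"jaw": .., "x": .., "y": .., "z": .., "ax": .., "ay": .., "az": ..}, ...]. A call has 1 to 12 rows; each row shifts and turns the commanded pose from where the row before left it, along the tool's axes as they then stand; what a row does not reach is not made up. A row lasts 1/8 s, in which the tool goes at most 62.5 mm and 10.7 degrees, less where a joint would pass 70% of its speed; a pose out of reach is approached as far as the arm can. A call with a gripper value outside its range is refused whole. The fingers move at their own pace and stop on an object; FORCE is the grip in N (left out, the last holds). Time passes only in rows, so rows that do not move let the fingers close. It gives the time, the measured TCP pose, the force and the opening at its end, in the units of the state.
- readout.get_obs(): the state, without advancing time (a new reading comes with each control period).
- eyes.read_camera(name): name is "side" or "top" or "wrist"; returns (picture, depth): 420x560x3 uint8, red, green, blue; 420x560 float32, m along the optical axis (not along the pixel's ray), 0 where there is no reading.
- eyes.calibration(name): a dict with "fx", "fy", "cx", "cy" (pixels), "R" (3x3) and "t" (3): a world point X has camera coordinates R X + t. Camera axes: x right, y down, z forward; pixel columns grow to the right and rows downward; lengths in m; the calibration is good to about 2 mm. A picture is of the moment at which its call begins: read the wrist's pose just before it. calibration takes no time and is no camera call; for the wrist camera it gives the pose at the moment of the call.
- ticket.hand_in(): hands the job in, once; it reports no verdict.
The state is a dict: "t": time; "q": joint angles; "joint_vel": joint speeds; "joint_torque": joint torques, N m; "eef_pos": TCP position; "tool_rot": TCP orientation; "contact_force": force on the tool from outside, world axes, zero at the start; "torque": the same for the moment, N m; "gripper_width": opening from 0.0 (shut) to 1.0 (fully open).
Only numpy, scipy, OpenCV 4.12 (cv2) and the standard library are available. Lean on these libraries where they do the work, as an engineer would, in place of code of your own. Each camera call takes 0.05 s, during which the arm holds its last target. There are 200 camera calls.

## Working session

There is one attempt and no reset: what is moved stays moved. The work goes in short steps, Python scripts to look and compute and a shell command to move; the robot and the scene stay as the last step left them, time stands still between calls to the robot, and variables do not carry over. Pictures are saved under pics/ and viewed, about 8 in all and at most 12, crops included, and the job is handed in when it is done.

```bash
mkdir -p pics; python3 - <<'E'
from station import readout, eyes
import cv2,numpy as np
o=readout.get_obs();print({k:np.round(v,3) for k,v in o.items()})
ims=[]
for n in("top","side"):
    p,d=eyes.read_camera(n);np.savez(f"pics/{n}0.npz",p=p,d=d)
    c=eyes.calibration(n);print(n,{k:np.round(v,3).tolist() for k,v in c.items()})
    cv2.imwrite(f"pics/{n}0.png",p[:,:,::-1])
E
```

```text
{'t': np.float64(0.0), 'q': array([-1.279,  0.478,  0.022,  1.556, -0.012,  1.109, -0.083]), 'joint_vel': array([ 0.001,  0.001, -0.   , -0.   ,  0.   , -0.001,  0.001]), 'joint_torque': array([-0.0000e+00, -5.9644e+01,  1.6070e+00, -2.8120e+01,  1.2000e-02,
        9.0000e-03, -0.0000e+00]), 'eef_pos': array([0.263, 0.621, 0.23 ]), 'tool_rot': array([-0.   ,  0.199,  0.98 , -0.001]), 'contact_force': array([0.04 , 0.622, 0.017]), 'torque': array([ 0.019, -0.071,  0.074]), 'gripper_width': np.float64(0.998)}
top {'fx': 448.947, 'fy': 448.947, 'cx': 280.405, 'cy': 211.413, 'R': [[-0.064, -0.998, 0.008], [-0.967, 0.06, -0.247], [0.246, -0.023, -0.969]], 't': [-0.18, 0.577, 0.866]}
side {'fx': 409.518, 'fy': 409.518, 'cx': 282.527, 'cy': 207.545, 'R': [[0.845, -0.535, 0.013], [-0.186, -0.316, -0.93], [0.501, 0.784, -0.367]], 't': [-0.588, 0.088, 0.881]}
```

View pics/top0.png

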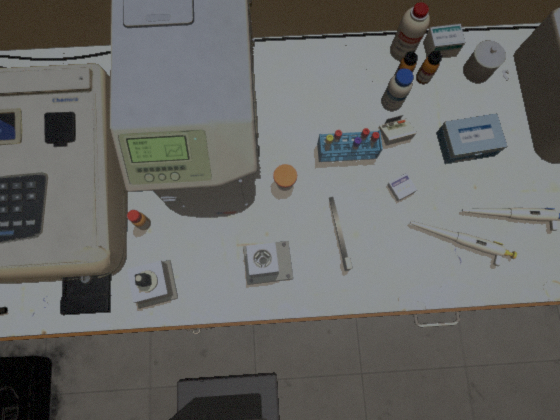

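View pics/side0.png

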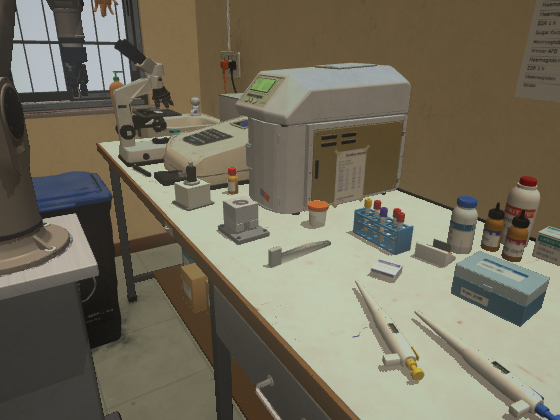

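The top view shows the stand and arbor at about (150,282), the sleeve at (263,262) with its long foot side to the right (-y), and the wedge with its plate at (348,265) and point at (332,198). The cup is at (285,178), the bottle at (137,218) and the box at (402,187).

```bash
cat > h.py <<'E'
import numpy as np,cv2
from station import readout,eyes
from scipy.spatial.transform import Rotation as Ro
def cloud(d,c):
    v,u=np.mgrid[:d.shape[0],:d.shape[1]]
    P=np.stack([(u-c["cx"])/c["fx"]*d,(v-c["cy"])/c["fy"]*d,d],-1)
    W=(P-np.array(c["t"]))@np.array(c["R"]); W[d<=0]=np.nan
    return W
def rect(W,lo,hi,box):
    x0,x1,y0,y1=box;w=W.reshape(-1,3)
    m=(w[:,2]>lo)&(w[:,2]<hi)&(w[:,0]>x0)&(w[:,0]<x1)&(w[:,1]>y0)&(w[:,1]<y1);w=w[m]
    if len(w)<4: return None
    r=cv2.minAreaRect((w[:,:2]*1000).astype(np.float32))
    return len(w),np.round(r[0],1),np.round(r[1],1),round(r[2],1),"z",round(float(np.median(w[:,2]))*1000,1)
def look(name,tag):
    o=readout.get_obs();c=eyes.calibration(name);p,d=eyes.read_camera(name)
    cv2.imwrite(f"pics/{tag}.png",p[:,:,::-1]);W=cloud(d,c)
    np.savez(f"pics/{tag}.npz",p=p,W=W,d=d);return o,c,p,W
def tool(o): 
    w,x,y,z=o["tool_rot"];return Ro.from_quat([x,y,z,w]).as_matrix()
E
python3 - <<'E'
from h import *
f=np.load("pics/top0.npz");W=cloud(f["d"],eyes.calibration("top"))
for n,(u,v) in dict(arb=(147,280),stand=(160,290),sl=(250,275),slfoot=(284,262),wpl=(348,265),wpt=(332,198),cup=(285,178),bot=(137,218),box=(402,187),bench=(220,240)).items():print(n,np.round(W[v,u],3))
for n,a in dict(stand=(.05,.066),arbflange=(.061,.072),arbtop=(.1,.125)).items():
    print(n,rect(W,*a,(W[283,153,0]-.08,W[283,153,0]+.08,W[283,153,1]-.08,W[283,153,1]+.08)))
s=W[275,250];b=(s[0]-.06,s[0]+.09,s[1]-.12,s[1]+.06)
print("sleeve",rect(W,.07,.085,b),"foot",rect(W,.006,.02,b))
w=W[230,338];b=(w[0]-.12,w[0]+.13,w[1]-.06,w[1]+.06)
print("wedge",rect(W,.004,.06,b),rect(W,.03,.06,b))
E
```

```text
arb [0.436 0.054 0.099]
stand [0.419 0.039 0.056]
sl [ 0.437 -0.145  0.067]
slfoot [ 0.467 -0.218  0.009]
wpl [ 0.448 -0.351  0.038]
wpt [ 0.606 -0.336  0.005]
cup [ 0.643 -0.231  0.056]
bot [0.567 0.082 0.078]
box [ 0.618 -0.494  0.017]
bench [ 0.526 -0.079 -0.002]
stand (1094, array([460. ,  81.2]), array([118.5,  94.5]), 10.9, 'z', 58.8)
arbflange (289, array([448.8,  86. ]), array([116.2,  89.1]), 66.1, 'z', 64.4)
arbtop (174, array([469.4,  94.1]), array([111.9,  26.9]), 43.7, 'z', 107.0)
sleeve (649, array([ 468.3, -171.8]), array([60.2, 59.7]), 3.5, 'z', 74.6) foot (842, array([ 468.9, -182. ]), array([ 84.5, 100.1]), 3.7, 'z', 10.8)
wedge (445, array([ 522.7, -354. ]), array([ 95.5, 188.3]), 73.7, 'z', 16.8) (72, array([ 453. , -351.8]), array([25.8, 11.9]), 4.4, 'z', 36.6)
```

```bash
cat >> h.py <<'E'
def plan(p,yaw=None,o=None):
    """tool-frame shift mm from current pose to world p (mm); yaw (deg) = wanted world direction of tool y"""
    o=o or readout.get_obs();T=tool(o);d=np.array(p)/1000-o["eef_pos"]
    r=[np.round(T.T@d*1000,1)]
    cur=np.degrees(np.arctan2(T[1,1],T[0,1]));r+=["ydir",round(cur,2)]
    r+=["tilt",np.round(T[:2,2],4)]
    if yaw is not None: r+=["az",round(-((yaw-cur+90)%180-90),2)]
    return r
E
python3 - <<'E'
from h import *
f=np.load("pics/top0.npz");W=cloud(f["d"],eyes.calibration("top"))
b=(.36,.51,-.01,.1)
for n,a in dict(stand=(.05,.0605),arbflange=(.0615,.072),grip=(.1,.112),stub=(.114,.125)).items(): print(n,rect(W,*a,b))
for x in np.arange(.25,.75,.05): print(round(x,2),[ (lambda m: round(float(np.nanmax(W[...,2][m])),2) if m.any() else None)((abs(W[...,0]-x)<.025)&(abs(W[...,1]-y)<.025)) for y in np.arange(0,.65,.05)])
print(plan([440,55,300]), plan([440,55,300],90))
E
```

```text
stand (754, array([439.1,  65.1]), array([70.8, 70.6]), 11.3, 'z', 58.2)
arbflange (210, array([439.3,  64.2]), array([63.4, 66. ]), 8.2, 'z', 64.6)
grip (99, array([438.7,  65.3]), array([22.4, 21.9]), 4.9, 'z', 106.1)
stub (34, array([438.9,  65.1]), array([10.8, 10.7]), 19.8, 'z', 117.9)
0.25 [-0.81, -0.81, -0.81, -0.81, -0.81, -0.81, -0.81, -0.81, -0.81, -0.81, -0.81, -0.81, -0.81]
0.3 [-0.81, -0.81, -0.81, -0.81, -0.81, -0.81, -0.81, -0.81, -0.81, -0.81, -0.81, -0.81, -0.81]
0.35 [0.0, 0.0, 0.0, 0.0, 0.0, 0.0, 0.0, 0.0, 0.0, -0.81, -0.81, -0.81, -0.81]
0.4 [0.06, 0.07, 0.07, 0.06, 0.06, 0.06, 0.0, 0.01, 0.02, None, None, None, None]
0.45 [0.01, 0.12, 0.11, 0.09, 0.09, 0.09, 0.09, 0.09, 0.0, None, None, None, None]
0.5 [0.0, 0.06, 0.1, 0.12, 0.11, 0.11, 0.11, 0.11, None, None, None, None, None]
0.55 [0.28, 0.28, 0.11, 0.13, 0.12, 0.13, 0.12, 0.12, None, None, None, None, None]
0.6 [0.33, 0.33, 0.13, 0.13, 0.13, 0.13, 0.13, 0.14, None, None, None, None, None]
0.65 [0.36, 0.35, 0.13, 0.14, 0.14, 0.14, 0.14, 0.14, None, None, None, None, None]
0.7 [0.36, 0.36, 0.14, 0.15, 0.16, 0.16, 0.15, 0.15, None, None, None, None, None]
[array([-383.9, -452.7,  -68.8]), 'ydir', np.float64(67.09), 'tilt', array([-0.0006, -0.0016])] [array([-383.9, -452.7,  -68.8]), 'ydir', np.float64(67.09), 'tilt', array([-0.0006, -0.0016]), 'az', np.float64(-22.91)]
```

```bash
python3 -m crank '[{"x":-38.4,"y":-45,"z":-6},{"x":-38.4,"y":-45,"z":-6},{"x":-38.4,"y":-45,"z":-6},{"x":-38.4,"y":-45,"z":-6},{"x":-38.4,"y":-45,"z":-6},{"x":-38.4,"y":-45,"z":-6},{"x":-38.4,"y":-45,"z":-6},{"x":-38.4,"y":-45,"z":-6},{"x":-38.4,"y":-45,"z":-6},{"x":-38.4,"y":-44},{"az":-10},{"az":-10}]'
python3 -m crank '[{"az":-7.5,"jaw":60},{"jaw":60}]'
python3 - <<'E'
from h import *
o,c,p,W=look("wrist","w1")
print(np.round(o["q"],2),np.round(o["contact_force"],2),plan([439,65,200],95,o))
b=(.38,.51,0,.12)
for n,a in dict(stand=(.05,.0605),grip=(.1,.112),stub=(.114,.125)).items(): print(n,rect(W,*a,b))
print("sl",rect(W,.07,.085,(.4,.55,-.25,-.1)))
E
```

```text
[-1.28  0.48  0.02  1.56 -0.01  1.11 -0.08] [0.34 0.28 0.36] [array([-379.1, -443.7,   31.2]), 'ydir', np.float64(67.09), 'tilt', array([-0.0006, -0.0016]), 'az', np.float64(-27.91)]
stand None
grip None
stub None
sl Noneschema error: expected keys jaw, x, y, z, ax, ay, az
schema error: expected keys jaw, x, y, z, ax, ay, az
```

View pics/w1.png

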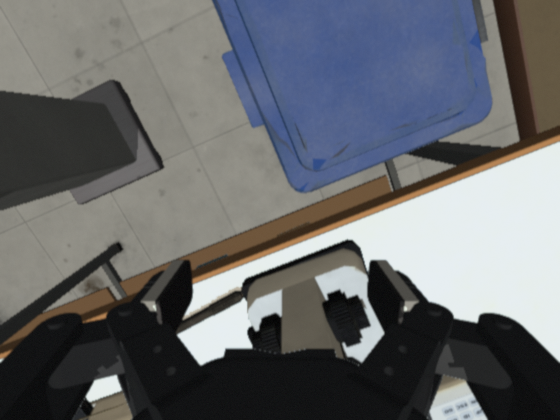

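The move was refused because every key is required, so the arm is still at its start. The wrist view shows only a bin and the bench edge.

```bash
python3 -m crank '[{"jaw":60,"x":-38.4,"y":-45,"z":-6,"ax":0,"ay":0,"az":0},{"jaw":60,"x":-38.4,"y":-45,"z":-6,"ax":0,"ay":0,"az":0},{"jaw":60,"x":-38.4,"y":-45,"z":-6,"ax":0,"ay":0,"az":0},{"jaw":60,"x":-38.4,"y":-45,"z":-6,"ax":0,"ay":0,"az":0},{"jaw":60,"x":-38.4,"y":-45,"z":-6,"ax":0,"ay":0,"az":0},{"jaw":60,"x":-38.4,"y":-45,"z":-6,"ax":0,"ay":0,"az":0},{"jaw":60,"x":-38.4,"y":-45,"z":-6,"ax":0,"ay":0,"az":0},{"jaw":60,"x":-38.4,"y":-45,"z":-6,"ax":0,"ay":0,"az":0},{"jaw":60,"x":-38.4,"y":-45,"z":-6,"ax":0,"ay":0,"az":0},{"jaw":60,"x":-34,"y":-39,"z":0,"ax":0,"ay":0,"az":0},{"jaw":60,"x":0,"y":0,"z":0,"ax":0,"ay":0,"az":-10},{"jaw":60,"x":0,"y":0,"z":0,"ax":0,"ay":0,"az":-10}]'
python3 -m crank '[{"jaw":60,"x":0,"y":0,"z":0,"ax":0,"ay":0,"az":-8},{"jaw":60,"x":0,"y":0,"z":0,"ax":0,"ay":0,"az":0}]'
python3 - <<'E'
from h import *
o,c,p,W=look("wrist","w2")
print(np.round(o["q"],2),np.round(o["contact_force"],2),plan([439,65,200],95,o))
b=(.38,.51,0,.12)
for n,a in dict(stand=(.05,.0605),grip=(.1,.112),stub=(.114,.125)).items(): print(n,rect(W,*a,b))
print("sl",rect(W,.07,.085,(.4,.55,-.25,-.1)))
E
```

```text
t: 1.65
eef_pos: [0.4395, 0.0642, 0.2852]
tool_rot: [-0.0, 0.023, 1.0, 0.0]
contact_force: [-0.1, 0.4, 1.3]
gripper_width: 0.604
t: 1.9
eef_pos: [0.4394, 0.0649, 0.2852]
tool_rot: [-0.0, -0.044, 0.999, -0.0]
contact_force: [0.7, 0.0, -0.4]
gripper_width: 0.6
[-0.65  0.02  0.37  2.03 -0.01  1.09  1.38] [ 0.67  0.04 -0.36] [array([ 0.3,  0.1, 85.2]), 'ydir', np.float64(95.01), 'tilt', array([-0.0003, -0.    ]), 'az', np.float64(0.01)]
stand (2010, array([460.4,  74.5]), array([113.2,  75.8]), 11.3, 'z', 59.2)
grip (284, array([439.7,  67.5]), array([21.9, 21.3]), 5.5, 'z', 106.8)
stub (101, array([439.6,  67.4]), array([11. , 11.2]), 74.7, 'z', 119.1)
sl (1950, array([ 469.5, -169.7]), array([60.6, 61.9]), 2.9, 'z', 75.0)
```

View pics/w2.png

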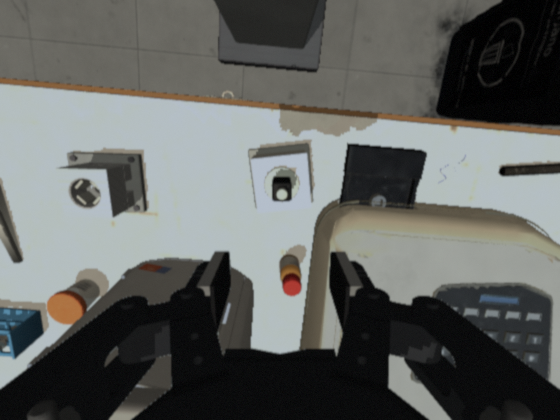

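The arbor is at (280,188) and the sleeve at (88,190), both clear. The wrist and top views agree to about 2 mm, and the arbor-to-sleeve offset agrees to within 0.5 mm. Next I grip the arbor.

```bash
python3 -m crank '[{"jaw":60,"x":0,"y":1.5,"z":50,"ax":0,"ay":0,"az":0},{"jaw":60,"x":0,"y":0,"z":50,"ax":0,"ay":0,"az":0},{"jaw":60,"x":0,"y":0,"z":50,"ax":0,"ay":0,"az":0},{"jaw":60,"x":0,"y":0,"z":40,"ax":0,"ay":0,"az":0},{"jaw":60,"x":0,"y":0,"z":24,"ax":0,"ay":0,"az":0},{"jaw":60,"x":0,"y":0,"z":0,"ax":0,"ay":0,"az":0}]' 80
python3 -m crank '[{"jaw":30,"x":0,"y":0,"z":0,"ax":0,"ay":0,"az":0},{"jaw":20,"x":0,"y":0,"z":0,"ax":0,"ay":0,"az":0},{"jaw":0,"x":0,"y":0,"z":0,"ax":0,"ay":0,"az":0},{"jaw":0,"x":0,"y":0,"z":0,"ax":0,"ay":0,"az":0},{"jaw":0,"x":0,"y":0,"z":0,"ax":0,"ay":0,"az":0},{"jaw":0,"x":0,"y":0,"z":0,"ax":0,"ay":0,"az":0}]' 80
```

```text
t: 2.7
eef_pos: [0.4382, 0.0661, 0.07]
tool_rot: [-0.002, -0.043, 0.999, -0.001]
contact_force: [0.5, 0.1, 0.8]
gripper_width: 0.598
t: 3.45
eef_pos: [0.4405, 0.0668, 0.0726]
tool_rot: [0.001, -0.044, 0.999, 0.001]
contact_force: [-0.5, -0.4, 7.1]
gripper_width: 0.244
```

```bash
python3 -m crank '[{"jaw":0,"x":0,"y":0,"z":-5,"ax":0,"ay":0,"az":0},{"jaw":0,"x":0,"y":0,"z":-20,"ax":0,"ay":0,"az":0},{"jaw":0,"x":0,"y":0,"z":-40,"ax":0,"ay":0,"az":0},{"jaw":0,"x":0,"y":0,"z":-40,"ax":0,"ay":0,"az":0},{"jaw":0,"x":0,"y":0,"z":0,"ax":0,"ay":0,"az":0},{"jaw":0,"x":0,"y":0,"z":0,"ax":0,"ay":0,"az":0}]'
python3 - <<'E'
from h import *
o,c,p,W=look("wrist","w3")
print(np.round(o["eef_pos"],4),o["gripper_width"],np.round(o["contact_force"],2),np.round(o["torque"],2))
b=(.38,.51,0,.12)
print("stand",rect(W,.05,.0605,(.38,.51,-.01,.11)),"sl",rect(W,.07,.085,(.4,.55,-.25,-.1)),"foot",rect(W,.006,.02,(.4,.55,-.26,-.1)))
o,c,p,W=look("side","s3"); 
t=np.array(o["eef_pos"])
m=(abs(W[...,0]-t[0])<.04)&(abs(W[...,1]-t[1])<.04)
for z in np.arange(.085,.17,.005):
    w=W[m&(abs(W[...,2]-z)<.0025)]
    if len(w): print(round(z,3),len(w),np.round(w.mean(0)*1000,1),np.round(np.ptp(w@c["R"][0])*1000,1),np.round(((w@c["R"][0]).max()+(w@c["R"][0]).min())*500-t@c["R"][0]*1000,1))
u=c["R"]@t+c["t"];u0=int(c["fx"]*u[0]/u[2]+c["cx"]);v0=int(c["fy"]*u[1]/u[2]+c["cy"])
cv2.imwrite("pics/s3c.png",cv2.resize(p[v0-60:v0+60,u0-60:u0+60,::-1],None,fx=5,fy=5))
E
```

```text
t: 4.2
eef_pos: [0.4388, 0.0665, 0.1759]
tool_rot: [-0.0, -0.044, 0.999, 0.0]
contact_force: [-0.8, 0.5, -1.7]
gripper_width: 0.246
[0.4388 0.0665 0.1759] 0.24571439510382298 [-0.79  0.55 -1.67] [ 0.04  0.03 -0.02]
stand (3628, array([439.6,  67.3]), array([70. , 70.1]), 11.0, 'z', 59.2) sl (2082, array([ 468.7, -158.8]), array([60.8, 41. ]), 3.1, 'z', 74.9) foot (2599, array([ 469.5, -176.2]), array([83.8, 94.7]), 3.5, 'z', 11.0)
0.105 1 [434.1  62.7 107.2] 0.0 -2.5
0.11 5 [435.  60. 110.] 8.0 -0.4
0.115 9 [436.   61.2 114.7] 8.1 -0.8
0.12 8 [434.2  60.2 120.7] 10.4 -1.1
0.125 9 [435.4  62.7 124.9] 11.5 -1.8
0.13 7 [435.3  58.  130.3] 11.7 1.4
0.135 13 [433.6  57.7 134.8] 16.0 0.2
0.14 14 [434.1  58.4 140. ] 19.0 -0.9
0.145 15 [433.2  57.2 145.3] 17.8 -0.0
0.15 13 [433.5  56.5 150.4] 23.8 -0.7
0.155 18 [435.   55.3 155. ] 23.1 0.4
0.16 11 [429.8  54.1 160. ] 33.6 0.4
0.165 54 [432.9  53.7 165.6] 42.9 -0.6
```

View pics/s3c.png

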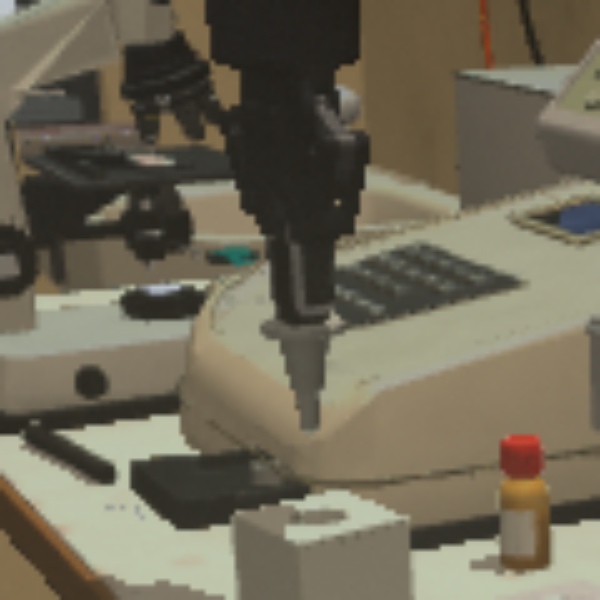

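The arbor hangs upright and centred under the fingers, with its flange at about (295,328) in the crop. Its weight reads at the wrist. Next I carry it over the sleeve.

```bash
python3 -m crank '[{"jaw":0,"x":-1.5,"y":-25,"z":0,"ax":0,"ay":0,"az":0},{"jaw":0,"x":-1.5,"y":-45,"z":0,"ax":0,"ay":0,"az":0},{"jaw":0,"x":-1.5,"y":-45,"z":0,"ax":0,"ay":0,"az":0},{"jaw":0,"x":-1.5,"y":-45,"z":0,"ax":0,"ay":0,"az":0},{"jaw":0,"x":-1.5,"y":-45,"z":0,"ax":0,"ay":0,"az":0},{"jaw":0,"x":-1.3,"y":-34,"z":0,"ax":0,"ay":0,"az":0},{"jaw":0,"x":0,"y":0,"z":0,"ax":0,"ay":0,"az":0},{"jaw":0,"x":0,"y":0,"z":0,"ax":0,"ay":0,"az":0}]'
python3 - <<'E'
from h import *
print(plan([469,-170.7,150]))
o,c,p,W=look("wrist","w4")
print(np.round(o["eef_pos"],4),np.round(o["contact_force"],2),np.round(o["q"],2))
m=W[...,2]<.09
print("sl",rect(W,.07,.08,(.4,.55,-.25,-.1)),"foot",rect(W,.006,.02,(.4,.55,-.26,-.1)))
b=(.38,.70,-.41,-.30); print("wedge",rect(W,.03,.06,b),rect(W,.004,.06,b))
E
```

```text
t: 5.3
eef_pos: [0.4687, -0.17, 0.1752]
tool_rot: [-0.001, -0.044, 0.999, 0.0]
contact_force: [0.6, 0.3, -2.4]
gripper_width: 0.248
[array([-0.3, -0.8, 25.2]), 'ydir', np.float64(95.1), 'tilt', array([-0.0024,  0.0005])]
[ 0.4687 -0.17    0.1752] [ 0.64  0.28 -2.42] [-0.22  0.28  0.53  2.05 -0.18  0.86  2.07]
sl (2374, array([ 466.2, -170.2]), array([54. , 59.9]), 3.6, 'z', 75.2) foot (2896, array([ 470.2, -180. ]), array([ 84.4, 100.3]), 3.5, 'z', 11.3)
wedge (436, array([ 454.2, -350.1]), array([26.1, 12.8]), 7.8, 'z', 36.6) (2659, array([ 570. , -335.4]), array([259.6,  13.3]), 7.2, 'z', 17.3)
```

View pics/w4.png

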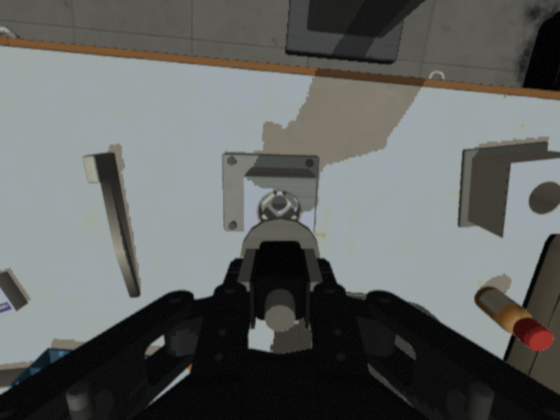

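The flange, stub and bore are all in one wrist view: bore at (278,207), stub at (280,310). I can compare them directly.

```bash
python3 - <<'E'
from h import *
W=np.load("pics/w4.npz")["W"]
w=W[290:328,260:300].reshape(-1,3);print(np.nanpercentile(w[:,2],[5,50,95]))
for lo in (.205,.21,.215,.22,.225):print(lo,rect(W,lo,lo+.005,(.44,.5,-.2,-.14)))
# flange rim
for lo in (.16,.165,.17): print("fl",lo,rect(W,lo,lo+.005,(.43,.52,-.21,-.13)))
# bore rim: points inside block top ring
g=W[175:240,235:325]; 
b=(g[...,2]<.068)&(abs(g[...,0]-.4696)<.025)&(abs(g[...,1]+.17)<.025)
q=g[b];print("bore y range",np.round(q[:,1].min()*1000,1),np.round(q[:,1].max()*1000,1),"x min",np.round(q[:,0].min()*1000,1),len(q))
E
```

```text
[0.05585043 0.21771176 0.22237712]
0.205 (1547, array([ 468.5, -169.8]), array([24.5, 47.6]), 5.7, 'z', 209.0)
0.21 (1165, array([ 468.9, -169.7]), array([23.9, 53. ]), 5.0, 'z', 211.7)
0.215 (836, array([ 468.2, -169.5]), array([26.3, 60.1]), 5.1, 'z', 218.0)
0.22 (1612, array([ 468.4, -169.2]), array([26.8, 60.6]), 5.3, 'z', 221.8)
0.225 (1161, array([ 466.7, -170.2]), array([22. , 62.7]), 6.8, 'z', 228.2)
fl 0.16 (86, array([ 452.3, -170.8]), array([13.2, 39.7]), 4.5, 'z', 164.1)
fl 0.165 (1535, array([ 457.1, -171. ]), array([22.4, 43.7]), 5.9, 'z', 167.8)
fl 0.17 (130, array([ 457.9, -170.7]), array([ 3.1, 21.6]), 4.6, 'z', 172.9)
bore y range -188.0 -152.0 x min 454.3 735
```

```bash
python3 -m crank '[{"jaw":0,"x":-1.3,"y":0.8,"z":10,"ax":0,"ay":0,"az":0},{"jaw":0,"x":0,"y":0,"z":20,"ax":0,"ay":0,"az":0},{"jaw":0,"x":0,"y":0,"z":15,"ax":0,"ay":0,"az":0},{"jaw":0,"x":0,"y":0,"z":10,"ax":0,"ay":0,"az":0},{"jaw":0,"x":0,"y":0,"z":0,"ax":0,"ay":0,"az":0}]'
python3 -m crank '[{"jaw":0,"x":0,"y":0,"z":5,"ax":0,"ay":0,"az":0},{"jaw":0,"x":0,"y":0,"z":5,"ax":0,"ay":0,"az":0},{"jaw":0,"x":0,"y":0,"z":0,"ax":0,"ay":0,"az":0}]'
python3 -m crank '[{"jaw":0,"x":0,"y":0,"z":4,"ax":0,"ay":0,"az":0},{"jaw":0,"x":0,"y":0,"z":0,"ax":0,"ay":0,"az":0}]'
```

```text
t: 5.98
eef_pos: [0.4702, -0.1696, 0.1205]
tool_rot: [-0.001, -0.045, 0.999, 0.0]
contact_force: [0.1, -0.1, -1.4]
gripper_width: 0.245
t: 6.35
eef_pos: [0.4705, -0.1698, 0.1111]
tool_rot: [-0.0, -0.044, 0.999, 0.0]
contact_force: [0.3, 0.1, -2.2]
gripper_width: 0.248
t: 6.6
eef_pos: [0.4705, -0.1698, 0.1071]
tool_rot: [-0.0, -0.044, 0.999, 0.0]
contact_force: [0.1, -0.3, -2.1]
gripper_width: 0.247
```

```bash
python3 -m crank '[{"jaw":0,"x":0,"y":0,"z":4,"ax":0,"ay":0,"az":0},{"jaw":0,"x":0,"y":0,"z":0,"ax":0,"ay":0,"az":0}]'
python3 -m crank '[{"jaw":0,"x":0,"y":0,"z":3,"ax":0,"ay":0,"az":0},{"jaw":0,"x":0,"y":0,"z":0,"ax":0,"ay":0,"az":0}]'
python3 -m crank '[{"jaw":0,"x":0,"y":0,"z":2,"ax":0,"ay":0,"az":0},{"jaw":0,"x":0,"y":0,"z":0,"ax":0,"ay":0,"az":0}]'
```

```text
t: 6.85
eef_pos: [0.4704, -0.1697, 0.103]
tool_rot: [-0.0, -0.044, 0.999, 0.0]
contact_force: [-0.0, 0.1, -2.4]
gripper_width: 0.25
t: 7.1
eef_pos: [0.4704, -0.1699, 0.1001]
tool_rot: [-0.0, -0.044, 0.999, 0.0]
contact_force: [0.3, 0.4, -1.9]
gripper_width: 0.25
t: 7.35
eef_pos: [0.4704, -0.17, 0.0981]
tool_rot: [-0.0, -0.044, 0.999, -0.0]
contact_force: [-0.6, -1.6, -2.5]
gripper_width: 0.244
```

```bash
python3 -m crank '[{"jaw":0,"x":0,"y":0,"z":1.5,"ax":0,"ay":0,"az":0},{"jaw":0,"x":0,"y":0,"z":0,"ax":0,"ay":0,"az":0}]'
python3 -m crank '[{"jaw":0,"x":0,"y":0,"z":0.5,"ax":0,"ay":0,"az":8},{"jaw":0,"x":0,"y":0,"z":0.4,"ax":0,"ay":0,"az":8},{"jaw":0,"x":0,"y":0,"z":0.3,"ax":0,"ay":0,"az":7}]'
python3 -m crank '[{"jaw":0,"x":0,"y":0,"z":0.3,"ax":0,"ay":0,"az":-8},{"jaw":0,"x":0,"y":0,"z":0.3,"ax":0,"ay":0,"az":-8},{"jaw":0,"x":0,"y":0,"z":0.3,"ax":0,"ay":0,"az":-7}]'
```

```text
t: 7.6
eef_pos: [0.4705, -0.1701, 0.0967]
tool_rot: [-0.0, -0.044, 0.999, -0.0]
contact_force: [-0.9, -1.2, -2.5]
gripper_width: 0.245
t: 7.98
eef_pos: [0.4701, -0.1704, 0.0956]
tool_rot: [-0.0, 0.158, 0.987, -0.0]
contact_force: [-2.0, -1.7, -1.1]
gripper_width: 0.244
t: 8.35
eef_pos: [0.4703, -0.1703, 0.0947]
tool_rot: [-0.0, -0.046, 0.999, -0.0]
contact_force: [-1.4, -1.9, 0.0]
gripper_width: 0.245
```

```bash
python3 -m crank '[{"jaw":0,"x":0,"y":0,"z":0.4,"ax":0,"ay":0,"az":-8},{"jaw":0,"x":0,"y":0,"z":0.4,"ax":0,"ay":0,"az":-8},{"jaw":0,"x":0,"y":0,"z":0.4,"ax":0,"ay":0,"az":-7}]'
python3 -m crank '[{"jaw":0,"x":0,"y":0,"z":0.3,"ax":0,"ay":0,"az":8},{"jaw":0,"x":0,"y":0,"z":0.3,"ax":0,"ay":0,"az":8},{"jaw":0,"x":0,"y":0,"z":0.3,"ax":0,"ay":0,"az":7}]'
python3 -m crank '[{"jaw":0,"x":0,"y":0,"z":0.3,"ax":0,"ay":0,"az":8},{"jaw":0,"x":0,"y":0,"z":0.3,"ax":0,"ay":0,"az":8},{"jaw":0,"x":0,"y":0,"z":0.3,"ax":0,"ay":0,"az":7}]'
```

```text
t: 8.72
eef_pos: [0.4702, -0.1699, 0.0936]
tool_rot: [-0.0, -0.245, 0.97, 0.0]
contact_force: [-1.9, -0.5, 1.7]
gripper_width: 0.245
t: 9.1
eef_pos: [0.4702, -0.1702, 0.0928]
tool_rot: [-0.0, -0.042, 0.999, -0.0]
contact_force: [-3.0, -2.5, 2.8]
gripper_width: 0.242
t: 9.48
eef_pos: [0.4702, -0.1707, 0.0921]
tool_rot: [-0.0, 0.158, 0.987, -0.0]
contact_force: [-3.6, -2.3, 5.3]
gripper_width: 0.247
```

```bash
python3 -m crank '[{"jaw":0,"x":0.3,"y":-0.4,"z":0.25,"ax":0,"ay":0,"az":-8},{"jaw":0,"x":0,"y":0,"z":0.25,"ax":0,"ay":0,"az":-8},{"jaw":0,"x":0,"y":0,"z":0.25,"ax":0,"ay":0,"az":-7}]'
python3 -m crank '[{"jaw":0,"x":0,"y":0,"z":0.25,"ax":0,"ay":0,"az":-8},{"jaw":0,"x":0,"y":0,"z":0.25,"ax":0,"ay":0,"az":-8},{"jaw":0,"x":0,"y":0,"z":0.25,"ax":0,"ay":0,"az":-7}]'
python3 -m crank '[{"jaw":0,"x":0,"y":0,"z":0.25,"ax":0,"ay":0,"az":8},{"jaw":0,"x":0,"y":0,"z":0.25,"ax":0,"ay":0,"az":8},{"jaw":0,"x":0,"y":0,"z":0.25,"ax":0,"ay":0,"az":7}]'
```

```text
t: 9.85
eef_pos: [0.4703, -0.1705, 0.0914]
tool_rot: [0.0, -0.046, 0.999, 0.0]
contact_force: [-2.4, -0.7, 3.5]
gripper_width: 0.245
t: 10.22
eef_pos: [0.4702, -0.1701, 0.0908]
tool_rot: [0.0, -0.244, 0.97, 0.0]
contact_force: [-3.3, -0.2, 5.8]
gripper_width: 0.246
t: 10.6
eef_pos: [0.4703, -0.1702, 0.0901]
tool_rot: [0.0, -0.042, 0.999, 0.0]
contact_force: [-3.5, -1.5, 7.7]
gripper_width: 0.244
```

```bash
python3 -m crank '[{"jaw":0,"x":0,"y":0,"z":0.2,"ax":0,"ay":0,"az":8},{"jaw":0,"x":0,"y":0,"z":0.2,"ax":0,"ay":0,"az":8},{"jaw":0,"x":0,"y":0,"z":0.2,"ax":0,"ay":0,"az":7}]'
python3 -m crank '[{"jaw":0,"x":0.3,"y":0,"z":0.2,"ax":0,"ay":0,"az":-8},{"jaw":0,"x":0,"y":0,"z":0.2,"ax":0,"ay":0,"az":-8},{"jaw":0,"x":0,"y":0,"z":0.2,"ax":0,"ay":0,"az":-7}]'
python3 -m crank '[{"jaw":0,"x":0,"y":0,"z":0.2,"ax":0,"ay":0,"az":-8},{"jaw":0,"x":0,"y":0,"z":0.2,"ax":0,"ay":0,"az":-8},{"jaw":0,"x":0,"y":0,"z":0.2,"ax":0,"ay":0,"az":-7}]'
```

```text
t: 10.98
eef_pos: [0.4703, -0.1705, 0.0895]
tool_rot: [0.0, 0.158, 0.987, 0.0]
contact_force: [-3.7, -1.6, 7.4]
gripper_width: 0.242
t: 11.35
eef_pos: [0.4702, -0.1704, 0.089]
tool_rot: [0.0, -0.046, 0.999, 0.0]
contact_force: [-1.4, 0.6, 5.5]
gripper_width: 0.247
t: 11.72
eef_pos: [0.4701, -0.1703, 0.0885]
tool_rot: [0.0, -0.244, 0.97, 0.0]
contact_force: [-3.5, -0.6, 9.5]
gripper_width: 0.247
```

```bash
python3 -m crank '[{"jaw":0,"x":0,"y":0,"z":0.1,"ax":0,"ay":0,"az":8},{"jaw":0,"x":0,"y":0,"z":0.1,"ax":0,"ay":0,"az":8},{"jaw":0,"x":0,"y":0,"z":0.1,"ax":0,"ay":0,"az":7}]'
python3 -m crank '[{"jaw":0,"x":0,"y":0,"z":0.2,"ax":0,"ay":0,"az":8},{"jaw":0,"x":0,"y":0,"z":0.2,"ax":0,"ay":0,"az":8},{"jaw":0,"x":0,"y":0,"z":0.1,"ax":0,"ay":0,"az":7}]'
python3 - <<'E'
from h import *
o,c,p,W=look("wrist","w5")
print(np.round(o["eef_pos"],4),np.round(o["contact_force"],2))
print("sl",rect(W,.065,.08,(.43,.51,-.21,-.13)))
x,y=W[...,0]-.4698,W[...,1]+.1702;r=np.hypot(x,y)
for a,b in((.0245,.028),(.012,.020),(.016,.0215)):
    m=(r>a)&(r<b)&(x<-.005)&(W[...,2]<.1)&(W[...,2]>.05);print(a,m.sum(),np.round(np.percentile(W[...,2][m]*1000,[10,50,90]),1) if m.any() else 0)
cv2.imwrite("pics/w5c.png",cv2.resize(p[130:310,160:400,::-1],None,fx=3,fy=3))
E
```

```text
t: 12.1
eef_pos: [0.4703, -0.1699, 0.0883]
tool_rot: [0.0, -0.043, 0.999, 0.0]
contact_force: [-4.0, 1.0, 10.7]
gripper_width: 0.248
t: 12.48
eef_pos: [0.4702, -0.1703, 0.0879]
tool_rot: [0.0, 0.157, 0.988, 0.0]
contact_force: [-4.1, -1.5, 12.5]
gripper_width: 0.246
[ 0.4702 -0.1703  0.0879] [-4.13 -1.54 12.53]
sl (4604, array([ 469.3, -170.6]), array([60.8, 60.6]), 3.5, 'z', 74.5)
0.0245 790 [73.7 74.5 75.3]
0.012 1395 [80.  81.1 96.8]
0.016 937 [79.8 80.7 94.4]
```

View pics/w5c.png

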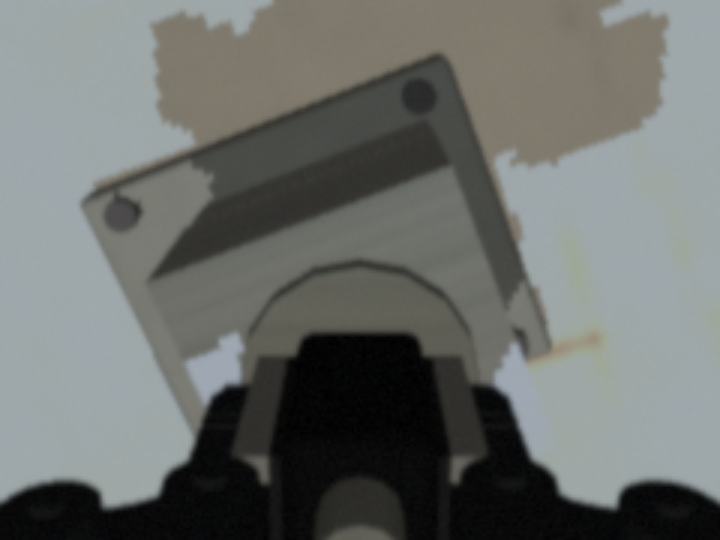

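The flange is nearly flush: the rim reads 6.3 mm above the face, against a thickness of 6 mm. The block has dipped about 0.6 mm. I'll do one more to-and-fro at this load to be sure it is home.

```bash
python3 -m crank '[{"jaw":0,"x":0.2,"y":0,"z":0,"ax":0,"ay":0,"az":-8},{"jaw":0,"x":0,"y":0,"z":0.1,"ax":0,"ay":0,"az":-8},{"jaw":0,"x":0,"y":0,"z":0.1,"ax":0,"ay":0,"az":-7}]'
python3 -m crank '[{"jaw":0,"x":0,"y":0,"z":0,"ax":0,"ay":0,"az":-8},{"jaw":0,"x":0,"y":0,"z":0,"ax":0,"ay":0,"az":-8},{"jaw":0,"x":0,"y":0,"z":0,"ax":0,"ay":0,"az":-7}]'
python3 - <<'E'
from h import *
o,c,p,W=look("wrist","w6")
x,y=W[...,0]-.4698,W[...,1]+.1702;r=np.hypot(x,y)
for a,b in((.0245,.028),(.012,.020),(.016,.0215)):
    m=(r>a)&(r<b)&(x<-.005)&(W[...,2]<.09)&(W[...,2]>.05);print(a,m.sum(),np.round(np.percentile(W[...,2][m]*1000,[10,50,90]),1))
E
```

```text
t: 12.9
eef_pos: [0.4703, -0.1707, 0.0879]
tool_rot: [0.001, -0.046, 0.999, 0.0]
contact_force: [-3.8, -0.2, 12.5]
gripper_width: 0.244
t: 13.28
eef_pos: [0.4701, -0.1703, 0.0879]
tool_rot: [0.001, -0.244, 0.97, 0.0]
contact_force: [-3.3, -1.2, 12.4]
gripper_width: 0.244
0.0245 740 [73.8 74.6 75.3]
0.012 924 [79.9 80.7 85.3]
0.016 748 [79.8 80.5 81.2]
```

```bash
python3 -m crank '[{"jaw":0,"x":0,"y":0,"z":-0.6,"ax":0,"ay":0,"az":0},{"jaw":0,"x":0,"y":0,"z":0,"ax":0,"ay":0,"az":0}]'
python3 -m crank '[{"jaw":50,"x":0,"y":0,"z":0,"ax":0,"ay":0,"az":0},{"jaw":50,"x":0,"y":0,"z":0,"ax":0,"ay":0,"az":0},{"jaw":60,"x":0,"y":0,"z":0,"ax":0,"ay":0,"az":0}]'
python3 -m crank '[{"jaw":60,"x":0,"y":0,"z":-15,"ax":0,"ay":0,"az":0},{"jaw":60,"x":0,"y":0,"z":-40,"ax":0,"ay":0,"az":0},{"jaw":60,"x":0,"y":0,"z":-50,"ax":0,"ay":0,"az":0},{"jaw":60,"x":0,"y":0,"z":-25,"ax":0,"ay":0,"az":10},{"jaw":60,"x":0,"y":0,"z":0,"ax":0,"ay":0,"az":10},{"jaw":60,"x":0,"y":0,"z":0,"ax":0,"ay":0,"az":0}]'
python3 - <<'E'
from h import *
o,c,p,W=look("wrist","w7")
print("arbor stub",rect(W,.128,.14,(.43,.51,-.21,-.13)),"grip",rect(W,.118,.127,(.43,.51,-.21,-.13)),"sl",rect(W,.07,.08,(.43,.51,-.21,-.13)))
x,y=W[...,0]-.4698,W[...,1]+.1702;r=np.hypot(x,y)
for a,b in((.0245,.028),(.016,.0215)):
    m=(r>a)&(r<b)&(x<-.005)&(W[...,2]<.09)&(W[...,2]>.05);print(a,m.sum(),np.round(np.percentile(W[...,2][m]*1000,[10,50,90]),1))
b=(.38,.70,-.41,-.30); print("wedge",rect(W,.03,.06,b))
w=W.reshape(-1,3);w=w[(w[:,2]>.004)&(w[:,2]<.025)&(w[:,0]>.47)&(w[:,0]<.625)&(w[:,1]>-.4)&(w[:,1]<-.3)]
print(len(w),cv2.fitLine((w[:,:2]*1000).astype(np.float32),cv2.DIST_L2,0,.01,.01).ravel(),w[:,0].max(),w[w[:,0].argmax()])
print(plan([454,-351,150],97,o),np.round(o["q"],2))
E
```

```text
t: 13.58
eef_pos: [0.4705, -0.1701, 0.0884]
tool_rot: [0.001, -0.243, 0.97, -0.0]
contact_force: [-3.5, -0.7, 9.7]
gripper_width: 0.247
t: 13.95
eef_pos: [0.4699, -0.1698, 0.0872]
tool_rot: [0.0, -0.243, 0.97, 0.0]
contact_force: [0.1, -0.1, 0.0]
gripper_width: 0.597
t: 14.7
eef_pos: [0.4699, -0.1699, 0.2182]
tool_rot: [0.001, -0.071, 0.997, -0.0]
contact_force: [-0.1, -0.2, -0.5]
gripper_width: 0.6
arbor stub (189, array([ 469.7, -170.1]), array([11.2, 11.5]), 45.6, 'z', 135.2) grip (451, array([ 469.9, -170.2]), array([21.9, 22.1]), 29.0, 'z', 122.9) sl (2038, array([ 469.5, -169.9]), array([60.5, 60.1]), 3.5, 'z', 75.3)
0.0245 274 [74.4 75.2 76.1]
0.016 306 [80.2 81.3 82.1]
wedge (354, array([ 569.6, -371.2]), array([ 67.8, 258.5]), 87.9, 'z', 36.7)
1365 [ 9.9310243e-01  1.1725024e-01  5.3071033e+02 -3.3909790e+02] 0.6100454867917884 [ 0.61004549 -0.33567435  0.00600027]
[array([  41.6, -176.9,   68.2]), 'ydir', np.float64(98.18), 'tilt', array([ 0.0013, -0.    ]), 'az', np.float64(1.18)] [-0.19  0.21  0.47  2.01 -0.12  0.95  2.06]
```

The arbor is released and seated: flange rim 6.1 mm above the face, grip centre (469.9,-170.2) on the bore axis. Turning the wedge needs the other half-turn grasp because of joint 7's range, so I check where the wrist camera sits relative to the arbor.

```bash
python3 -m crank '[{"jaw":60,"x":20,"y":-60,"z":0,"ax":0,"ay":0,"az":0},{"jaw":60,"x":20,"y":-60,"z":0,"ax":0,"ay":0,"az":0},{"jaw":60,"x":1.6,"y":-57,"z":0,"ax":0,"ay":0,"az":0},{"jaw":60,"x":0,"y":0,"z":0,"ax":0,"ay":0,"az":10},{"jaw":60,"x":0,"y":0,"z":0,"ax":0,"ay":0,"az":10},{"jaw":60,"x":0,"y":0,"z":0,"ax":0,"ay":0,"az":10},{"jaw":60,"x":0,"y":0,"z":0,"ax":0,"ay":0,"az":10},{"jaw":60,"x":0,"y":0,"z":0,"ax":0,"ay":0,"az":10},{"jaw":60,"x":0,"y":0,"z":0,"ax":0,"ay":0,"az":10},{"jaw":60,"x":0,"y":0,"z":0,"ax":0,"ay":0,"az":10},{"jaw":60,"x":0,"y":0,"z":0,"ax":0,"ay":0,"az":10},{"jaw":60,"x":0,"y":0,"z":0,"ax":0,"ay":0,"az":10}]'
python3 -m crank '[{"jaw":60,"x":0,"y":0,"z":0,"ax":0,"ay":0,"az":10},{"jaw":60,"x":0,"y":0,"z":0,"ax":0,"ay":0,"az":10},{"jaw":60,"x":0,"y":0,"z":0,"ax":0,"ay":0,"az":10},{"jaw":60,"x":0,"y":0,"z":0,"ax":0,"ay":0,"az":10},{"jaw":60,"x":0,"y":0,"z":0,"ax":0,"ay":0,"az":10},{"jaw":60,"x":0,"y":0,"z":0,"ax":0,"ay":0,"az":10},{"jaw":60,"x":0,"y":0,"z":0,"ax":0,"ay":0,"az":10},{"jaw":60,"x":0,"y":0,"z":0,"ax":0,"ay":0,"az":10},{"jaw":60,"x":0,"y":0,"z":0,"ax":0,"ay":0,"az":10},{"jaw":60,"x":0,"y":0,"z":0,"ax":0,"ay":0,"az":0}]'
python3 - <<'E'
from h import *
o,c,p,W=look("wrist","w8")
R=np.array(c["R"]);pc=-R.T@np.array(c["t"]);print("cam in tool",np.round(tool(o).T@(pc-o["eef_pos"]),3))
b=(.42,.49,-.39,-.31); print("plate",rect(W,.033,.06,b))
for z in(.006,.009,.012,.015): print(z,rect(W,z,z+.003,(.5,.63,-.4,-.3)))
w=W.reshape(-1,3);w=w[(w[:,2]>.015)&(w[:,2]<.025)&(w[:,0]>.475)&(w[:,0]<.54)&(w[:,1]>-.4)&(w[:,1]<-.3)]
print("flat",cv2.minAreaRect((w[:,:2]*1000).astype(np.float32)),np.median(w[:,2]))
print(plan([454,-351,150],-83.5,o),np.round(o["q"],2))
E
```

```text
t: 16.25
eef_pos: [0.4534, -0.3493, 0.2169]
tool_rot: [-0.001, 0.656, 0.755, -0.0]
contact_force: [-0.6, 0.4, 1.1]
gripper_width: 0.603
t: 17.5
eef_pos: [0.4535, -0.3494, 0.2165]
tool_rot: [-0.0, 0.997, 0.073, -0.001]
contact_force: [-0.2, 0.2, 0.7]
gripper_width: 0.602
cam in tool [ 0.071 -0.    -0.142]
plate (250, array([ 454. , -350.6]), array([25.1, 11.2]), 8.7, 'z', 37.0)
0.006 (127, array([ 599.6, -332.5]), array([18.8,  8.5]), 8.4, 'z', 7.6)
0.009 (147, array([ 586.3, -333.9]), array([40.3,  9.7]), 8.5, 'z', 10.6)
0.012 (156, array([ 570.9, -336.1]), array([31.9,  9.7]), 8.3, 'z', 13.6)
0.015 (287, array([ 535.6, -340.4]), array([71. ,  9.9]), 7.1, 'z', 17.2)
flat ((507.24798583984375, -343.95758056640625), (65.31835174560547, 9.989229202270508), 7.088009834289551) 0.018234543373977608
[array([ 0.4,  1.7, 66.5]), 'ydir', np.float64(-81.67), 'tilt', array([-0.0021, -0.    ]), 'az', np.float64(1.83)] [-0.32  0.7   1.32  1.87 -0.74  1.18 -0.17]
```

View pics/w8.png

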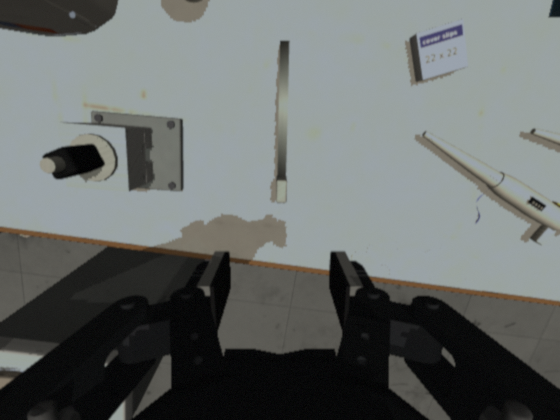

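The wedge lies across (283,120) in the picture, plate at (280,190). Its axis yaw is about 7.1° and the plate is at (454.0,-350.4). I tilt the tool 15° so the wrist camera will clear the arbor later, then grip the plate.

```bash
python3 -m crank '[{"jaw":60,"x":5.3,"y":1.2,"z":50,"ax":0,"ay":0,"az":1.2},{"jaw":50,"x":0,"y":0,"z":50,"ax":0,"ay":0,"az":0},{"jaw":50,"x":0,"y":0,"z":50,"ax":0,"ay":0,"az":0},{"jaw":50,"x":0,"y":0,"z":0,"ax":0,"ay":7.5,"az":0},{"jaw":50,"x":0,"y":0,"z":0,"ax":0,"ay":7.5,"az":0},{"jaw":50,"x":0,"y":0,"z":0,"ax":0,"ay":0,"az":0}]'
python3 - <<'E'
from h import *
o=readout.get_obs();print(plan([458.9,-349.8,10],None,o),np.round(o["q"],2)); print(np.round(tool(o),3))
E
```

```text
t: 18.3
eef_pos: [0.4568, -0.3505, 0.0677]
tool_rot: [-0.008, 0.99, 0.059, 0.131]
contact_force: [0.1, -0.0, -0.6]
gripper_width: 0.5
[array([-12.8,  -0.4,  56.3]), 'ydir', np.float64(-83.2), 'tilt', array([0.2576, 0.032 ])] [-0.05  0.69  0.95  2.11 -1.2   0.81  0.24]
[[ 0.959  0.118  0.258]
 [ 0.114 -0.993  0.032]
 [ 0.26  -0.001 -0.966]]
```

```bash
python3 -m crank '[{"jaw":50,"x":-4.5,"y":-0.4,"z":20,"ax":0,"ay":0,"az":0},{"jaw":50,"x":-4.5,"y":0,"z":20,"ax":0,"ay":0,"az":0},{"jaw":50,"x":-3.8,"y":0,"z":16.3,"ax":0,"ay":0,"az":0},{"jaw":50,"x":0,"y":0,"z":0,"ax":0,"ay":0,"az":0}]'
python3 -m crank '[{"jaw":25,"x":0,"y":0,"z":0,"ax":0,"ay":0,"az":0},{"jaw":12,"x":0,"y":0,"z":0,"ax":0,"ay":0,"az":0},{"jaw":0,"x":0,"y":0,"z":0,"ax":0,"ay":0,"az":0},{"jaw":0,"x":0,"y":0,"z":0,"ax":0,"ay":0,"az":0},{"jaw":0,"x":0,"y":0,"z":0,"ax":0,"ay":0,"az":0}]' 80
python3 -c "
from h import *
print(plan([458.9,-349.8,60]))"
```

```text
t: 18.8
eef_pos: [0.4623, -0.3484, 0.0088]
tool_rot: [-0.009, 0.99, 0.062, 0.13]
contact_force: [0.9, 0.1, 0.1]
gripper_width: 0.499
t: 19.42
eef_pos: [0.462, -0.3497, 0.0104]
tool_rot: [-0.008, 0.99, 0.06, 0.131]
contact_force: [0.5, 1.4, 5.5]
gripper_width: 0.127
[array([  9.9,  -0.2, -48.7]), 'ydir', np.float64(-83.09), 'tilt', array([0.2585, 0.0308])]
```

```bash
python3 -m crank '[{"jaw":0,"x":2.6,"y":0,"z":-9.7,"ax":0,"ay":0,"az":0},{"jaw":0,"x":6.5,"y":0,"z":-24.2,"ax":0,"ay":0,"az":0},{"jaw":0,"x":6.5,"y":0,"z":-24.2,"ax":0,"ay":0,"az":0},{"jaw":0,"x":7.6,"y":16.2,"z":2,"ax":0,"ay":0,"az":0},{"jaw":0,"x":7.6,"y":16.2,"z":2,"ax":0,"ay":0,"az":0},{"jaw":0,"x":0,"y":0,"z":0,"ax":2.5,"ay":0,"az":-9.27},{"jaw":0,"x":0,"y":0,"z":0,"ax":2.5,"ay":0,"az":-9.27},{"jaw":0,"x":0,"y":0,"z":0,"ax":2.5,"ay":0,"az":-9.27}]'
python3 -m crank '[{"jaw":0,"x":0,"y":0,"z":0,"ax":2.5,"ay":0,"az":-9.27},{"jaw":0,"x":0,"y":0,"z":0,"ax":2.5,"ay":0,"az":-9.27},{"jaw":0,"x":0,"y":0,"z":0,"ax":2.5,"ay":0,"az":-9.27},{"jaw":0,"x":0,"y":0,"z":0,"ax":2.5,"ay":0,"az":-9.27},{"jaw":0,"x":0,"y":0,"z":0,"ax":2.5,"ay":0,"az":-9.27},{"jaw":0,"x":0,"y":0,"z":0,"ax":2.5,"ay":0,"az":-9.27},{"jaw":0,"x":0,"y":0,"z":0,"ax":0,"ay":0,"az":0}]'
python3 - <<'E'
from h import *
o,c,p,W=look("wrist","w9")
print(np.round(o["eef_pos"],4),plan([481.5,-378,60],3.5,o),np.round(o["q"],2));print(np.round(tool(o),3))
b=(.40,.53,-.40,-.20)
for lo in(.055,.06,.065,.07,.075,.08,.09): print(lo,rect(W,lo,lo+.005,b))
print("sl",rect(W,.07,.08,(.43,.51,-.21,-.13)))
E
```

```text
t: 20.42
eef_pos: [0.4801, -0.3796, 0.07]
tool_rot: [-0.041, 0.943, 0.306, 0.124]
contact_force: [-0.9, 0.8, -0.9]
gripper_width: 0.125
t: 21.3
eef_pos: [0.4813, -0.3795, 0.0699]
tool_rot: [-0.096, 0.681, 0.721, 0.089]
contact_force: [-0.7, 0.4, -1.1]
gripper_width: 0.129
[ 0.4813 -0.3795  0.0699] [array([-1.1,  0.3,  9.9]), 'ydir', np.float64(3.28), 'tilt', array([-0.0167,  0.2593]), 'az', np.float64(-0.22)] [ 0.24  0.76  0.64  1.72 -0.68  1.11  1.25]
[[-0.055  0.998 -0.017]
 [ 0.964  0.057  0.259]
 [ 0.26  -0.002 -0.966]]
0.055 None
0.06 None
0.065 (495, array([ 474.2, -250. ]), array([ 9.9, 21.1]), 3.6, 'z', 68.6)
0.07 (1001, array([ 476.3, -312.2]), array([ 13.3, 126.8]), 3.5, 'z', 72.6)
0.075 (3859, array([ 478.3, -326. ]), array([35.1, 99.2]), 3.5, 'z', 77.4)
0.08 (276, array([ 481.4, -373.8]), array([37.8,  6.1]), 2.4, 'z', 82.7)
0.09 (379, array([ 479.6, -381.5]), array([31.6, 30.5]), 55.1, 'z', 92.7)
sl None
```

View pics/w9.png

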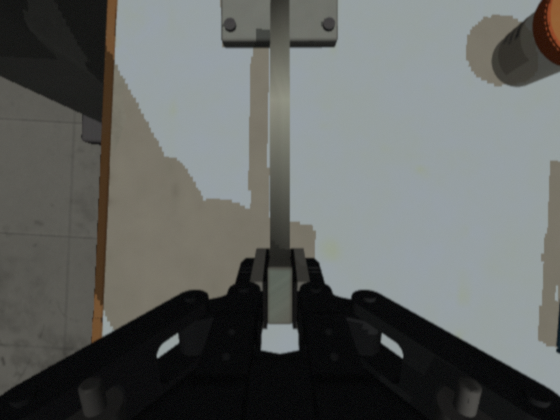

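```bash
python3 - <<'E'
from h import *
W=np.load("pics/w9.npz")["W"];w=W.reshape(-1,3);B=np.array([.4697,-.1701]);s=np.array([-.061,.998]);n=np.array([.998,.061])
a=(w[:,:2]-B)@s;l=(w[:,:2]-B)@n
for t in np.arange(-.24,-.06,.01):
    m=(abs(a-t)<.003)&(abs(l)<.009)&(w[:,2]>.05)&(w[:,2]<.12)
    if m.sum()>5: print(round(t,3),m.sum(),np.round(np.percentile(w[m,2]*1000,[20,50,80]),1),np.round(np.percentile(l[m]*1000,[3,97]),1))
m=(w[:,2]>.09)&(w[:,2]<.105)&(abs(l)<.0075)&(a<-.17);print("plate top",m.sum(),a[m].min(),a[m].max(),np.median(w[m,2]))
E
```

```text
-0.23 351 [ 96.1  97.4 113.5] [-8.7  7.3]
-0.22 581 [ 96.2  97.1 107.5] [-8.4  6.7]
-0.21 785 [ 96.4 103.4 107.9] [-8.7  8.6]
-0.2 389 [77.  77.9 80.6] [-8.4  8.3]
-0.19 238 [77.  77.5 78.1] [-5.5  4. ]
-0.18 239 [77.  77.6 78. ] [-5.4  4. ]
-0.17 237 [77.  77.5 78.1] [-5.4  4. ]
-0.16 239 [77.  77.6 78.1] [-5.4  4.1]
-0.15 243 [77.  77.5 78. ] [-5.3  4.1]
-0.14 247 [77.  77.5 78. ] [-5.3  4.1]
-0.13 241 [77.  77.5 78. ] [-5.2  4.2]
-0.12 227 [75.8 76.3 76.9] [-5.2  4.2]
-0.11 220 [74.  74.6 75.2] [-5.2  4.3]
-0.1 220 [72.2 72.8 73.3] [-5.3  4.4]
-0.09 215 [70.3 70.9 71.4] [-5.3  4.5]
-0.08 200 [68.5 69.  69.6] [-5.3  4.6]
-0.07 90 [66.9 67.3 68. ] [-5.3  4.1]
plate top 1879 -0.2305579639249436 -0.2035240688197268 0.09652863039554706
```

The wedge is level, within 0.5 mm of the slot axis, with its point 60 mm short of the bore axis. Next I lower it and start it in over the foot plate.

```bash
python3 -m crank '[{"jaw":0,"x":-6,"y":0.5,"z":22.4,"ax":0,"ay":0,"az":0},{"jaw":0,"x":-5.7,"y":0,"z":21.4,"ax":0,"ay":0,"az":0},{"jaw":0,"x":0,"y":0,"z":0,"ax":0,"ay":0,"az":0}]'
python3 -m crank '[{"jaw":0,"x":9.66,"y":0,"z":2.6,"ax":0,"ay":0,"az":0},{"jaw":0,"x":9.66,"y":0,"z":2.6,"ax":0,"ay":0,"az":0},{"jaw":0,"x":0,"y":0,"z":0,"ax":0,"ay":0,"az":0}]'
python3 -m crank '[{"jaw":0,"x":9.66,"y":0,"z":2.6,"ax":0,"ay":0,"az":0},{"jaw":0,"x":9.66,"y":0,"z":2.6,"ax":0,"ay":0,"az":0},{"jaw":0,"x":0,"y":0,"z":0,"ax":0,"ay":0,"az":0}]'
```

```text
t: 21.72
eef_pos: [0.4796, -0.3788, 0.0217]
tool_rot: [-0.098, 0.681, 0.72, 0.089]
contact_force: [-0.1, -0.1, -1.5]
gripper_width: 0.129
t: 22.1
eef_pos: [0.4806, -0.3578, 0.0249]
tool_rot: [-0.096, 0.68, 0.721, 0.09]
contact_force: [-1.1, 0.7, -2.7]
gripper_width: 0.125
t: 22.48
eef_pos: [0.4791, -0.3381, 0.0244]
tool_rot: [-0.096, 0.68, 0.721, 0.09]
contact_force: [0.8, 0.7, -1.2]
gripper_width: 0.127
```

```bash
python3 -m crank '[{"jaw":0,"x":-0.4,"y":0,"z":1.45,"ax":0,"ay":0,"az":0},{"jaw":0,"x":0,"y":0,"z":0,"ax":0,"ay":0,"az":0},{"jaw":0,"x":0,"y":0,"z":0,"ax":0,"ay":0,"az":0}]'
python3 -m crank '[{"jaw":0,"x":-0.15,"y":0,"z":0.5,"ax":0,"ay":0,"az":0},{"jaw":0,"x":0,"y":0,"z":0,"ax":0,"ay":0,"az":0}]'
python3 -m crank '[{"jaw":0,"x":-0.15,"y":0,"z":0.5,"ax":0,"ay":0,"az":0},{"jaw":0,"x":0,"y":0,"z":0,"ax":0,"ay":0,"az":0}]'
python3 -c "
from h import *
o=readout.get_obs();a=(o['eef_pos'][:2]-[.4697,-.1701]);print('tip',a@[-.061,.998]*1000+149,'lat',a@[.998,.061]*1000,plan([480,-340,20],3.5,o)); print(np.round(o['contact_force'],1))"
```

```text
t: 22.85
eef_pos: [0.4788, -0.3399, 0.0229]
tool_rot: [-0.096, 0.681, 0.721, 0.089]
contact_force: [0.1, -0.5, -2.2]
gripper_width: 0.128
t: 23.1
eef_pos: [0.4789, -0.3397, 0.0224]
tool_rot: [-0.096, 0.681, 0.721, 0.09]
contact_force: [-0.2, 0.8, -1.6]
gripper_width: 0.123
t: 23.35
eef_pos: [0.479, -0.3397, 0.022]
tool_rot: [-0.096, 0.681, 0.721, 0.09]
contact_force: [0.5, -0.5, -0.2]
gripper_width: 0.125
tip -20.84678579113975 lat -1.0865633252448337 [array([-0.9,  1. ,  1.9]), 'ydir', np.float64(3.3), 'tilt', array([-0.0164,  0.2597]), 'az', np.float64(-0.2)]
[ 0.5 -0.5 -0.2]
```

```bash
python3 -m crank '[{"jaw":0,"x":7.7,"y":0.3,"z":2.4,"ax":0,"ay":0,"az":0},{"jaw":0,"x":7.7,"y":0.3,"z":2.1,"ax":0,"ay":0,"az":0},{"jaw":0,"x":7.7,"y":0,"z":2.1,"ax":0,"ay":0,"az":0},{"jaw":0,"x":5,"y":0,"z":1.3,"ax":0,"ay":0,"az":0},{"jaw":0,"x":0,"y":0,"z":0,"ax":0,"ay":0,"az":0}]'
python3 -m crank '[{"jaw":0,"x":4.8,"y":0,"z":1.3,"ax":0,"ay":0,"az":0},{"jaw":0,"x":4.8,"y":0,"z":1.3,"ax":0,"ay":0,"az":0},{"jaw":0,"x":0,"y":0,"z":0,"ax":0,"ay":0,"az":0}]'
python3 -m crank '[{"jaw":0,"x":3.9,"y":0,"z":1.05,"ax":0,"ay":0,"az":0},{"jaw":0,"x":3.9,"y":0,"z":1.05,"ax":0,"ay":0,"az":0}]'
```

```text
t: 23.98
eef_pos: [0.478, -0.3091, 0.0217]
tool_rot: [-0.097, 0.68, 0.721, 0.09]
contact_force: [-0.6, 2.3, 2.4]
gripper_width: 0.126
t: 24.35
eef_pos: [0.4777, -0.3023, 0.0223]
tool_rot: [-0.094, 0.681, 0.721, 0.089]
contact_force: [-0.6, -4.0, 6.3]
gripper_width: 0.128
t: 24.6
eef_pos: [0.4773, -0.2971, 0.0224]
tool_rot: [-0.092, 0.682, 0.72, 0.088]
contact_force: [0.2, -11.1, 4.2]
gripper_width: 0.124
```

```bash
python3 -m crank '[{"jaw":0,"x":3.9,"y":0,"z":1.05,"ax":0,"ay":0,"az":0},{"jaw":0,"x":3.9,"y":0,"z":1.05,"ax":0,"ay":0,"az":0}]'
python3 -m crank '[{"jaw":0,"x":3.9,"y":0,"z":1.05,"ax":0,"ay":0,"az":0},{"jaw":0,"x":3.9,"y":0,"z":1.05,"ax":0,"ay":0,"az":0}]'
python3 -c "
from h import *
o=readout.get_obs();a=(o['eef_pos'][:2]-[.4697,-.1701]);print('tip',a@[-.061,.998]*1000+149,'lat',a@[.998,.061]*1000,plan([480,-340,20],3.5,o)); print(np.round(o['torque'],2))"
```

```text
t: 24.85
eef_pos: [0.4769, -0.2909, 0.0226]
tool_rot: [-0.091, 0.682, 0.72, 0.087]
contact_force: [0.7, -14.6, 2.7]
gripper_width: 0.123
t: 25.1
eef_pos: [0.4765, -0.2826, 0.0225]
tool_rot: [-0.091, 0.682, 0.72, 0.087]
contact_force: [0.2, -12.3, 2.8]
gripper_width: 0.123
tip 36.337820933140534 lat -0.09524187185714822 [array([-56.3,   0.4, -12. ]), 'ydir', np.float64(3.07), 'tilt', array([-0.0122,  0.2495]), 'az', np.float64(-0.43)]
[-2.15 -0.17 -0.03]
```

```bash
python3 -m crank '[{"jaw":0,"x":3.9,"y":0,"z":1.05,"ax":0,"ay":0,"az":0},{"jaw":0,"x":3.9,"y":0,"z":1.05,"ax":0,"ay":0,"az":0},{"jaw":0,"x":3.9,"y":0,"z":1.05,"ax":0,"ay":0,"az":0}]'
python3 -m crank '[{"jaw":0,"x":3.9,"y":0,"z":1.05,"ax":0,"ay":0,"az":0},{"jaw":0,"x":3.9,"y":0,"z":1.05,"ax":0,"ay":0,"az":0},{"jaw":0,"x":3.9,"y":0,"z":1.05,"ax":0,"ay":0,"az":0}]'
python3 - <<'E'
from h import *
o,c,p,W=look("wrist","w10");w=W.reshape(-1,3);B=np.array([.4697,-.1701]);s=np.array([-.061,.998]);n=np.array([.998,.061])
a=(w[:,:2]-B)@s;l=(w[:,:2]-B)@n
e=(o['eef_pos'][:2]-B)@s;print("TCP tip est",e*1000+149)
m=(w[:,2]>.043)&(w[:,2]<.058)&(abs(l)<.0075)&(a<-.07);print("plate top",m.sum(),a[m].min(),a[m].max(),np.median(w[m,2]))
for t in (-.07,-.06,-.05,-.04):
    m=(abs(a-t)<.003)&(abs(l)<.009)&(w[:,2]>.02)&(w[:,2]<.05);print(t,m.sum(),np.round(np.percentile(w[m,2]*1000,[20,50,80]),1),np.round(np.percentile(l[m]*1000,[3,97]),1))
E
```

```text
t: 25.48
eef_pos: [0.4757, -0.2676, 0.0224]
tool_rot: [-0.093, 0.682, 0.72, 0.088]
contact_force: [1.0, -6.3, 6.1]
gripper_width: 0.124
t: 25.85
eef_pos: [0.4751, -0.2542, 0.0223]
tool_rot: [-0.094, 0.681, 0.721, 0.089]
contact_force: [-1.5, -3.8, 8.2]
gripper_width: 0.125
TCP tip est 64.70223363357192
plate top 1917 -0.10535637478788479 -0.07842427390875605 0.049168121528093835
-0.07 242 [29.6 30.  30.6] [-4.1  5.4]
-0.06 241 [29.6 30.2 30.9] [-4.   5.4]
-0.05 239 [29.5 30.1 30.7] [-3.9  5.5]
-0.04 240 [29.5 30.1 30.8] [-3.9  5.5]
```

```bash
python3 -m crank '[{"jaw":0,"x":4,"y":0,"z":0.8,"ax":0,"ay":0,"az":0},{"jaw":0,"x":4,"y":0,"z":0.9,"ax":0,"ay":0,"az":0},{"jaw":0,"x":4,"y":0,"z":0.9,"ax":0,"ay":0,"az":0},{"jaw":0,"x":0,"y":0,"z":0,"ax":0,"ay":0,"az":0}]'
python3 - <<'E'
from h import *
o,c,p,W=look("wrist","w11");w=W.reshape(-1,3);B=np.array([.4697,-.1701]);s=np.array([-.061,.998]);n=np.array([.998,.061])
a=(w[:,:2]-B)@s;l=(w[:,:2]-B)@n
e=(o['eef_pos'][:2]-B)@s;print("TCP tip est",e*1000+149)
m=(w[:,2]>.043)&(w[:,2]<.058)&(abs(l)<.0075)&(a<-.055)&(a>-.12);print("plate top",m.sum(),a[m].min(),a[m].max(),np.median(w[m,2]))
print(rect(W,.138,.16,(.43,.51,-.21,-.13)))
E
```

```text
t: 26.4
eef_pos: [0.474, -0.2397, 0.0224]
tool_rot: [-0.096, 0.68, 0.721, 0.09]
contact_force: [-0.6, -2.0, 5.2]
gripper_width: 0.125
TCP tip est 79.30873188639585
plate top 1921 -0.0908586963747729 -0.0638048685999387 0.04914420194439825
None
```

```bash
python3 -m crank '[{"jaw":15,"x":0,"y":0,"z":-0.3,"ax":0,"ay":0,"az":0},{"jaw":30,"x":0,"y":0,"z":0,"ax":0,"ay":0,"az":0},{"jaw":50,"x":0,"y":0,"z":0,"ax":0,"ay":0,"az":0},{"jaw":50,"x":0,"y":0,"z":0,"ax":0,"ay":0,"az":0}]'
python3 -m crank '[{"jaw":50,"x":0,"y":0,"z":-15,"ax":0,"ay":0,"az":0},{"jaw":50,"x":0,"y":0,"z":-30,"ax":0,"ay":0,"az":0},{"jaw":50,"x":-10,"y":0,"z":-50,"ax":0,"ay":0,"az":0},{"jaw":50,"x":-20,"y":0,"z":-50,"ax":0,"ay":0,"az":0},{"jaw":50,"x":0,"y":0,"z":-40,"ax":0,"ay":0,"az":0},{"jaw":50,"x":0,"y":0,"z":0,"ax":0,"ay":0,"az":0}]'
python3 - <<'E'
from h import *
B=np.array([.4697,-.1701]);s=np.array([-.061,.998]);n=np.array([.998,.061])
for cam in("wrist","top","side"):
    o,c,p,W=look(cam,"f_"+cam);w=W.reshape(-1,3);a=(w[:,:2]-B)@s;l=(w[:,:2]-B)@n
    m=(w[:,2]>.043)&(w[:,2]<.056)&(abs(l)<.01)&(a<-.05)&(a>-.11)
    if m.any():print(cam,"plate",m.sum(),a[m].min(),a[m].max(),np.median(w[m,2]))
    m=(abs(l)<.008)&(a>.045)&(a<.1)&(w[:,2]>.008)&(w[:,2]<.04)
    if m.any():print(" tip max",a[m].max(),np.median(w[m,2]))
    for z in(.08,.086,.09,.128,.14): print(" ",z,rect(W,z,z+.006,(.43,.51,-.21,-.13)))
    u=np.array(c["R"])@[.4697,-.1701,.08]+c["t"];u0=int(c["fx"]*u[0]/u[2]+c["cx"]);v0=int(c["fy"]*u[1]/u[2]+c["cy"])
    if cam=="side":cv2.imwrite("pics/f_c.png",cv2.resize(p[v0-80:v0+70,u0-90:u0+110,::-1],None,fx=4,fy=4))
E
```

```text
t: 26.95
eef_pos: [0.4736, -0.2397, 0.0223]
tool_rot: [-0.096, 0.681, 0.721, 0.089]
contact_force: [1.0, -0.1, 0.2]
gripper_width: 0.498
t: 27.7
eef_pos: [0.4793, -0.32, 0.1973]
tool_rot: [-0.092, 0.681, 0.72, 0.09]
contact_force: [0.5, 0.8, -1.0]
gripper_width: 0.498
wrist plate 280 -0.09133886846077315 -0.06571584964563028 0.049059862501386026
 tip max 0.07796607722517379 0.019103985070797722
  0.08 (26, array([ 470., -190.]), array([33.2,  8.3]), 1.5, 'z', 84.7)
  0.086 (942, array([ 469.5, -176.5]), array([43.3, 35.4]), 3.8, 'z', 89.6)
  0.09 (336, array([ 469.5, -175.2]), array([42.9, 32.8]), 3.8, 'z', 90.6)
  0.128 (589, array([ 469.5, -175.5]), array([22.1, 22.3]), 32.5, 'z', 131.2)
  0.14 (267, array([ 469.7, -176.5]), array([11.6, 11.5]), 62.3, 'z', 143.8)
 tip max 0.07123229554898068 0.021260750855857595
  0.08 None
  0.086 (28, array([ 483.4, -164.9]), array([ 8.2, 33.3]), 29.6, 'z', 89.6)
  0.09 (19, array([ 483.4, -164.9]), array([ 8.2, 33.3]), 29.6, 'z', 91.0)
  0.128 (17, array([ 476.7, -171.5]), array([ 4. , 17.1]), 28.4, 'z', 132.1)
  0.14 None
side plate 44 -0.09426920980566328 -0.0683466495416343 0.047442727922774555
  0.08 (26, array([ 463.1, -188.2]), array([15. , 39.3]), 71.7, 'z', 84.4)
  0.086 (84, array([ 465.6, -177.2]), array([36.2, 42. ]), 51.8, 'z', 88.8)
  0.09 (42, array([ 461.5, -173.7]), array([27.6, 33.1]), 35.6, 'z', 91.8)
  0.128 (32, array([ 467.4, -177.7]), array([20.5, 19.9]), 34.6, 'z', 130.8)
  0.14 (15, array([ 469. , -177.6]), array([10. , 11.4]), 40.3, 'z', 142.8)
```

View pics/f_c.png

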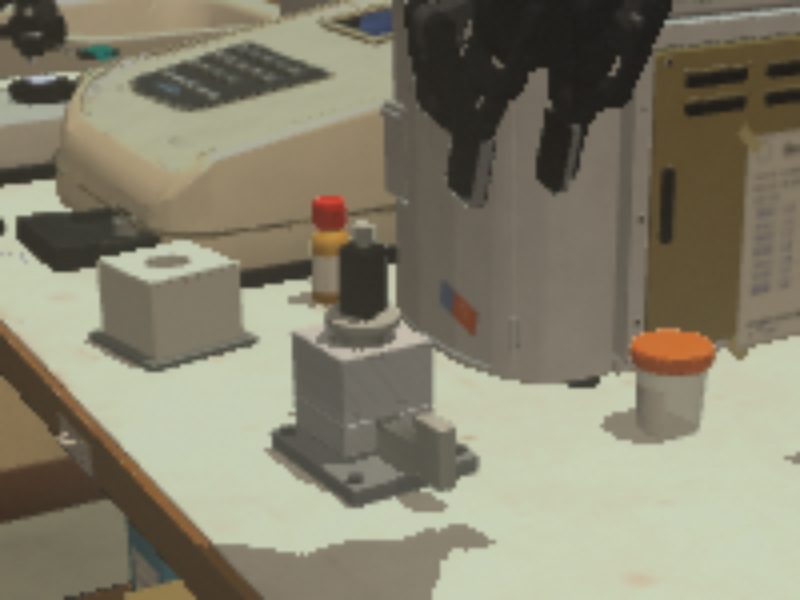

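The wedge is through the slot and the arbor is jacked up about 9 mm, with a slight lean. I'll put a number on the lean and check the bystanders before handing in.

```bash
python3 - <<'E'
from h import *
W=np.load("pics/f_wrist.npz")["W"];w=W.reshape(-1,3)
m=(w[:,2]>.083)&(w[:,2]<.096)&(abs(w[:,0]-.4697)<.024)&(abs(w[:,1]+.173)<.026);q=w[m]
for i in range(4):
    A=np.c_[q[:,:2],np.ones(len(q))];k=np.linalg.lstsq(A,q[:,2],rcond=None)[0];e=abs(q[:,2]-A@k);q=q[e<max(.0008,2*e.std())]
print("flange plane tilt deg",np.degrees(np.arctan(k[:2])),len(q),"z at axis",k@[.4697,-.173,1])
f=np.load("pics/top0.npz");c=eyes.calibration("top");W0=cloud(f["d"],c);W1=np.load("pics/f_top.npz")["W"]
for n,b,lo,hi in(("cup",(.58,.70,-.28,-.18),.045,.07),("bot",(.53,.60,.055,.11),.065,.085),("box",(.57,.67,-.55,-.44),.008,.03)):
    print(n,rect(W0,lo,hi,b),rect(W1,lo,hi,b))
E
```

```text
flange plane tilt deg [-0.29378019  3.83706718] 688 z at axis 0.09010058195565689
cup (444, array([ 650.6, -230.1]), array([50.3, 52. ]), 86.2, 'z', 54.1) (439, array([ 650.2, -230.9]), array([50.3, 50.4]), 8.8, 'z', 54.2)
bot (134, array([574.4,  90.8]), array([25.1, 23.5]), 76.7, 'z', 75.6) (135, array([573.8,  91.1]), array([24.9, 24.3]), 9.8, 'z', 75.9)
box (449, array([ 620.5, -495.9]), array([46.2, 49.2]), 25.0, 'z', 16.9) None
```

```bash
python3 - <<'E'
from h import *
from station import ticket
W1=np.load("pics/f_side.npz")["W"];f=np.load("pics/side0.npz");W0=cloud(f["d"],eyes.calibration("side"))
for W in(W0,W1): print(rect(W,.012,.022,(.57,.67,-.55,-.44)))
print(ticket.hand_in())
E
```

```text
(349, array([ 620.9, -496.6]), array([49.5, 48.7]), 23.4, 'z', 16.6)
(347, array([ 620.4, -496.8]), array([48.4, 48.6]), 24.1, 'z', 16.6)
the job is handed in; nothing more can be done
None
```

The arbor was seated, released and jacked loose with the wedge. The job was handed in at about 28 s of the 72 s allowed. No verdict is reported.

**Seating:** I twisted the arbor in about ±0.4 rad. It ended at 12.4 N on the wrist sensor, about 14.6 N on the block with the arbor's weight. A last swing at that load brought no further sinking. The flange rim measured 6.0 to 6.1 mm above the face (6 mm is home), and the block dipped roughly 0.6 to 1 mm. I then let go.

**Wedge:** I drove it through the slot with readings of up to about 15 N. Its point is about 78 to 79 mm past the bore axis, within the 70 to 85 mm wanted. The arbor rose about 8.8 mm, and I never pulled on it.

**Last checks:**
- **Bystanders:** the cup, bottle and box are within 1 mm of where they started. The gripper hid the box from the top camera at the end, so I checked it with the side camera.
- **Gripper:** it is clear of everything.
- **Lean:** the freed arbor stands in the sleeve but leans about 3.8° towards -y. I left it rather than touch it again.

The first two move commands were refused because I had left out required keys; nothing moved.

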